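# Gauge a loose stopper and close the bottle it belongs to

## Robot

A 6-joint arm with a two-finger parallel gripper is mounted at the origin on a cart in front of the work surface, level with it; the furniture and walls round the work are solid. World frame = base frame: x ahead of the robot, y to its left, z up, the work surface at z = 0. Lengths are in mm, angles in rad, forces in N, time in s.
With the tool pointing down it reaches from about 350 to 875 mm from the base axis. Payload 4.2 kg.
Tool frame: the origin (TCP) lies on the mounting face of the last link; the fingertips stand 173 mm ahead of it and the grasp point (between the pads) lies 155 mm ahead of it; z points along the fingers, y is the line along which they close (so a half turn about z gives the same grasp; the last joint's range is limited). The gripper opens to 85 mm and grips with 20 to 120 N. Pads are 22 mm wide; open, the fingers measure 114 mm over their backs; the gripper's body (76 mm by 85 mm) begins 54 mm behind the grasp point. The pads swing forward as they close: fully open they stand 13 mm farther back than shut.
Start: joints at [-0.907, 0.385, 0.008, 0, -1.194, -0.259], TCP at [246.16, -574.461, 404.712] pointing down, gripper open.
Joint ranges: [-3.14, 3.14], [-1.21, 2.06], [-1.07, 1.41], [-3.16, 2.05], [-2.99, -0.16], [-3.1, 3.1]. Speed limits (rad/s): [2.79, 2.79, 3.14, 3.14, 3.14, 3.14].

## Interface

Orientations are given as a unit quaternion [x, y, z, w].
In Python, from bench import arm gives the robot as it stands.
- The arm moves only by the tool carry_out, never from a script. Its argument "rows" is a list of rows, each a list of 7 numbers: the shift along the tool's x, y, z as a fraction of full scale, then the turn, a rotation vector about the tool's x, y, z as a fraction of full scale, then the opening, from -1 (shut) to 1 (fully open). A call has 1 to 12 rows; each row is the pose to reach, as a shift and turn from the pose commanded when the call began, along the tool's axes at that moment, turning the shorter way round; what a row does not reach only later rows make up. Full scale, the value 1, is 20 cm for a shift and pi rad for a turn. A row lasts 1/8 s, in which the tool goes at most 62.5 mm and 10.7 degrees, less where a joint would pass 70% of its speed; a pose out of reach is approached as far as the arm can. A call with a number of a shift or a turn outside -1 to 1 is refused whole. A call with a gripper value outside its range is refused whole. The fingers move at their own pace and stop on an object; the grip force is fixed at half the most. Time passes only in rows, so rows that repeat a pose let the fingers close. It gives the time, the measured TCP pose, the force, the opening and the grip force at its end, in the units of the state.
- arm.read_state(): the state, without advancing time (a new reading comes with each control period).
- arm.get_image(name): name is "scene" or "top" or "wrist"; returns (picture, depth): 420x560x3 uint8, red, green, blue; 420x560 float32, mm along the optical axis (not along the pixel's ray), 0 where there is no reading.
- arm.calibration(name): a dict with "mtx" (3x3 intrinsics, pixels), "k1" (the pictures are not rectified: a ray, as slopes to the right and down, at radius r is drawn at 1 + k1 r^2 times it, then the intrinsics apply), "cam_to_world" (4x4, takes a point from camera to world coordinates). Camera axes: x right, y up, looking along -z (the intrinsics and any distortion apply to the point x, -y, -z); pixel columns grow to the right and rows downward; lengths in mm; the calibration is good to about 2 mm. A picture is of the moment at which its call begins: read the wrist's pose just before it. calibration takes no time and is no camera call; for the wrist camera it gives the pose at the moment of the call.
- arm.job_done(): hands the job in; it is judged then, once.
The state is a dict: "clock": time; "joints": joint angles; "joint_vel": joint speeds; "joint_efforts": joint torques, N m; "position": TCP position; "ee_rot": TCP orientation; "contact_force": force on the tool from outside, world axes, zero at the start; "wrist_torque": the same for the moment, N m; "gripper_width": finger opening in mm; "grasp_force": force on a finger pad.
Only numpy, scipy, OpenCV 4.12 (cv2) and the standard library are available. Lean on these libraries where they do the work, as an engineer would, in place of code of your own. Each camera call takes 0.05 s, during which the arm holds its last target. There are 200 camera calls.

## Task

Take the stopper at the left-hand end of the draining block, next to the steel gauge, lower its shank into the wide end of the gauge's tapered slot and slide it gently along until it wedges upright between both bars. Read the lines where it stops (one, two or three, as the rings on the bottles) and push that stopper home, collar on the rim, in the bottle of that size and let go. Do not force it in the slot or a neck, do not try it in the other bottles, and leave the other two stoppers, the bottles and the jars standing where they are.

Things in the scene. Friction and masses are not known exactly. Their poses are not given: they have to be found in the camera images.
- gauge: Fixed tapered stopper gauge, 150 mm long: two bright steel bars 32 mm wide, 10 mm thick, tops 52 mm above the range top, on two wooden end feet (at |x| 58 to 74 mm). The slot between the bars runs along the gauge's x axis, centred on y = 0, open below, 29 mm wide at x = -75 mm, 0.126 mm narrower per mm towards +x. Origin: middle of the gauge, at the range top; z up.
- bar_left: The steel bar on the +y side of the gauge's slot, fixed. Same origin as the gauge.
- bar_right: The steel bar on the -y side of the gauge's slot, fixed. Same origin as the gauge.
- slot_entry (a point): Middle of the slot near its wide end (x = -45 mm on the gauge), level with the bars' tops; the slot is 25 mm wide here: room to lower any shank. From here the shank slides towards the gauge's +x.
- stand: Fixed draining block of brown wood, 62 x 196 x 46 mm, three round wells 26 mm wide, 40 mm deep in a row along its own y axis, at y = +65, 0 and -65 mm. Origin: middle of its underside; its y axis points roughly to the robot's left, so the left-hand well is the one at +65 mm, next to the gauge.
- lines_one (a point): Middle of the slot, level with the bars' tops, at the mark of one line engraved across both bars (x = 44 mm on the gauge): here the middle of a 14 mm shank comes to stand when it just wedges; pressed firmly it may stand a few mm further on.
- lines_two (a point): Middle of the slot, level with the bars' tops, at the mark of two lines engraved across both bars (x = 20 mm on the gauge): here the middle of a 17 mm shank comes to stand when it just wedges; pressed firmly it may stand a few mm further on.
- lines_three (a point): Middle of the slot, level with the bars' tops, at the mark of three lines engraved across both bars (x = -4 mm on the gauge): here the middle of a 20 mm shank comes to stand when it just wedges; pressed firmly it may stand a few mm further on.
- well_left (a point): Centre of the mouth of the left-hand well (y = +65 mm on the block): the stopper to be gauged stands here, on the top face of the block.
- well_mid (a point): Centre of the mouth of the middle well, on the top face of the block.
- well_right (a point): Centre of the mouth of the right-hand well, on the top face of the block.
- stopper_a: One of three like bar-top stoppers in the block: dark wooden head 28 mm across, 32 mm collar 5 mm thick, cork shank with chamfered foot. The shanks are 14, 17 and 20 mm thick, one of each; which is which is not told, and they change places. Origin: foot of the shank, z up; collar underside at z = 36 mm, top at 78 mm; take the head at about z = 62 mm. 35 to 70 g.
- stopper_b: One of three like bar-top stoppers in the block: dark wooden head 28 mm across, 32 mm collar 5 mm thick, cork shank with chamfered foot. The shanks are 14, 17 and 20 mm thick, one of each; which is which is not told, and they change places. Origin: foot of the shank, z up; collar underside at z = 36 mm, top at 78 mm; take the head at about z = 62 mm. 35 to 70 g.
- stopper_c: One of three like bar-top stoppers in the block: dark wooden head 28 mm across, 32 mm collar 5 mm thick, cork shank with chamfered foot. The shanks are 14, 17 and 20 mm thick, one of each; which is which is not told, and they change places. Origin: foot of the shank, z up; collar underside at z = 36 mm, top at 78 mm; take the head at about z = 62 mm. 35 to 70 g.
- caddy: Fixed light wooden caddy, 92 x 282 x 55 mm, three compartments in a row along its y axis (92 mm apart), one bottle in each. Origin: middle of its underside.
- bottle_narrow: Open cream stoneware bottle standing loose in the caddy, 74 mm across, the tallest bottle, 165 mm high, one raised ring round the shoulder; bore 16 mm, for the 14 mm shank (bore 45 mm deep). About 0.7 kg. Origin: middle of its underside, z up.
- bottle_narrow_mouth (a point): Centre of the mouth of that bottle, on the rim; a stopper is home when its collar rests on this rim.
- bottle_middle: Open cream stoneware bottle standing loose in the caddy, 74 mm across, the bottle of middle height, 142 mm high, two raised rings; bore 19 mm, for the 17 mm shank (bore 45 mm deep). About 0.7 kg. Origin: middle of its underside, z up.
- bottle_middle_mouth (a point): Centre of the mouth of that bottle, on the rim; a stopper is home when its collar rests on this rim.
- bottle_wide: Open cream stoneware bottle standing loose in the caddy, 74 mm across, the shortest bottle, 120 mm high, three raised rings; bore 22 mm, for the 20 mm shank (bore 45 mm deep). About 0.7 kg. Origin: middle of its underside, z up.
- bottle_wide_mouth (a point): Centre of the mouth of that bottle, on the rim; a stopper is home when its collar rests on this rim.
- jar_short: Bystander: small spice jar with white cap, 40 mm wide, 71 mm high. Origin at its underside.
- jar_slim: Bystander: slim spice jar with white cap, 34 mm wide, 89 mm high. Origin at its underside.
- jar_black: Bystander: spice jar with black cap, 37 mm wide, 84 mm high. Origin at its underside.
Mind the look-alikes: they are no part of the job. Leave any green look-alike of the bottle_middle alone.

How it is judged (in metres and radians):
On the way:
1. the left-hand stopper stands upright, wedged with over 2 N on each bar, from 5 mm before to 11 mm past the lines of its size; the other two are in their wells (((x of stopper_a in the frame of gauge between 0.0151 and 0.0311 m and y of stopper_a in the frame of gauge between -0.004 and 0.004 m and z of stopper_a in the frame of gauge between 0.008 and 0.028 m and angle between stopper_a's own z axis and vertical below 0.14 rad and contact force between stopper_a and bar_left above 2 N and contact force between stopper_a and bar_right above 2 N and (horizontal distance between stopper_b and well_mid below 0.008 m or horizontal distance between stopper_b and well_right below 0.008 m) and height (world z) of each of stopper_b, stopper_c below 0.016 m and (horizontal distance between stopper_c and well_mid below 0.008 m or horizontal distance between stopper_c and well_right below 0.008 m)) or (x of stopper_b in the frame of gauge between 0.039 and 0.055 m and y of stopper_b in the frame of gauge between -0.004 and 0.004 m and z of stopper_b in the frame of gauge between 0.008 and 0.028 m and angle between stopper_b's own z axis and vertical below 0.14 rad and contact force between stopper_b and bar_left above 2 N and contact force between stopper_b and bar_right above 2 N and (horizontal distance between stopper_a and well_mid below 0.008 m or horizontal distance between stopper_a and well_right below 0.008 m) and height (world z) of each of stopper_a, stopper_c below 0.016 m and (horizontal distance between stopper_c and well_mid below 0.008 m or horizontal distance between stopper_c and well_right below 0.008 m)) or (x of stopper_c in the frame of gauge between -0.0088 and 0.0072 m and y of stopper_c in the frame of gauge between -0.004 and 0.004 m and z of stopper_c in the frame of gauge between 0.008 and 0.028 m and angle between stopper_c's own z axis and vertical below 0.14 rad and contact force between stopper_c and bar_left above 2 N and contact force between stopper_c and bar_right above 2 N and (horizontal distance between stopper_a and well_mid below 0.008 m or horizontal distance between stopper_a and well_right below 0.008 m) and height (world z) of each of stopper_a, stopper_b below 0.016 m and (horizontal distance between stopper_b and well_mid below 0.008 m or horizontal distance between stopper_b and well_right below 0.008 m)))), for 0.2 s.
At the end, for the whole second after the job is handed in: The left-hand stopper sits in the bottle of its size: collar within 2.5 mm of the rim, centred within 4 mm, upright within 0.08 rad, released, at rest; the other two stand in the middle and right-hand wells (within 8 mm, down within 6 mm); all bottles upright within 0.08 rad (((z of stopper_a in the frame of bottle_middle_mouth below -0.0335 m and horizontal distance between stopper_a and bottle_middle_mouth below 0.004 m and angle between stopper_a's own z axis and vertical below 0.08 rad and linear speed of stopper_a below 0.02 m/s and contact force between stopper_a and the fingers below 0.1 N and (horizontal distance between stopper_b and well_mid below 0.008 m or horizontal distance between stopper_b and well_right below 0.008 m) and height (world z) of each of stopper_b, stopper_c below 0.016 m and (horizontal distance between stopper_c and well_mid below 0.008 m or horizontal distance between stopper_c and well_right below 0.008 m)) or (z of stopper_b in the frame of bottle_narrow_mouth below -0.0335 m and horizontal distance between stopper_b and bottle_narrow_mouth below 0.004 m and angle between stopper_b's own z axis and vertical below 0.08 rad and linear speed of stopper_b below 0.02 m/s and contact force between stopper_b and the fingers below 0.1 N and (horizontal distance between stopper_a and well_mid below 0.008 m or horizontal distance between stopper_a and well_right below 0.008 m) and height (world z) of each of stopper_a, stopper_c below 0.016 m and (horizontal distance between stopper_c and well_mid below 0.008 m or horizontal distance between stopper_c and well_right below 0.008 m)) or (z of stopper_c in the frame of bottle_wide_mouth below -0.0335 m and horizontal distance between stopper_c and bottle_wide_mouth below 0.004 m and angle between stopper_c's own z axis and vertical below 0.08 rad and linear speed of stopper_c below 0.02 m/s and contact force between stopper_c and the fingers below 0.1 N and (horizontal distance between stopper_a and well_mid below 0.008 m or horizontal distance between stopper_a and well_right below 0.008 m) and height (world z) of each of stopper_a, stopper_b below 0.016 m and (horizontal distance between stopper_b and well_mid below 0.008 m or horizontal distance between stopper_b and well_right below 0.008 m))) and angle between each of bottle_narrow, bottle_middle, bottle_wide's own z axis and vertical below 0.08 rad); the robot touches nothing.
It fails at once if the stopper is forced in the gauge (over 35 N) (contact force between any of stopper_a, stopper_b, stopper_c and gauge above 35 N).
It fails at once if the stopper is forced on its bottle (over 35 N) (contact force between stopper_a and bottle_middle above 35 N or contact force between stopper_b and bottle_narrow above 35 N or contact force between stopper_c and bottle_wide above 35 N).
It fails at once if a stopper is tried in a bottle of another size (pressed on it with more than 2 N) (contact force between any of stopper_a, stopper_c and bottle_narrow above 2 N or contact force between any of stopper_a, stopper_b and bottle_wide above 2 N or contact force between any of stopper_b, stopper_c and bottle_middle above 2 N).
It fails at once if a jar is moved by more than 20 mm (distance of any of jar_short, jar_slim, jar_black from where it was at the start of the episode above 0.02 m).
It fails at once if a bottle is tipped by more than 0.2 rad or pulled up by more than 20 mm (angle between any of bottle_narrow, bottle_middle, bottle_wide's own z axis and vertical above 0.2 rad or height (world z) of any of bottle_narrow, bottle_middle, bottle_wide above 0.026 m).
It also fails if it takes over 64 s, if anything falls off the work surface, if the arm or the gripper's body presses on something with over 40 N, if the wrist force passes 120 N, or if a joint passes its speed limit or range.

## Working session

There is one attempt and no reset: what is moved stays moved. The work goes in short steps, Python scripts to look and compute and a tool call to move; the robot and the scene stay as the last step left them, time stands still between calls to the robot, and variables do not carry over. Pictures are saved under pics/ and viewed, at most 10 in all, crops included, and the job is handed in when it is done.

Besides the shell and the picture viewer there is one more tool, called after "Call:" by a JSON object that holds its "op" and its "data". carry_out: Moves the arm, as the interface text tells. Its arguments: {"type":"object","properties":{"rows":{"type":"array"}},"required":["rows"]}

```bash
mkdir -p pics; cat > h.py <<'E'
import numpy as np, cv2
from bench import arm
from scipy.spatial.transform import Rotation as R
def cloud(name, save=None):
    C=arm.calibration(name); im,d=arm.get_image(name)
    K=np.array(C["mtx"]);k1=C["k1"];T=np.array(C["cam_to_world"])
    v,u=np.mgrid[0:420,0:560].astype(np.float32)
    p=cv2.undistortPoints(np.stack([u,v],-1).reshape(-1,1,2),K,np.array([k1,0,0,0.])).reshape(420,560,2)
    P=np.stack([p[...,0]*d,-p[...,1]*d,-d],-1)@T[:3,:3].T+T[:3,3]
    P[d<=0]=np.nan
    if save: cv2.imwrite("pics/"+save,im[...,::-1])
    return im,d,P
def state():
    s=arm.read_state(); 
    print({k:np.round(s[k],3).tolist() for k in("clock","position","ee_rot","joints","contact_force","gripper_width","grasp_force")}); return s
E
python3 - <<'E'
from h import *
s=state(); print(R.from_quat(s["ee_rot"]).as_matrix().round(3))
a=cloud("scene","s.png"); b=cloud("top","t.png")
np.savez("c.npz",si=a[0],sP=a[2],ti=b[0],tP=b[2])
E
```

```text
{'clock': 0.0, 'position': [246.096, -574.292, 403.617], 'ee_rot': [-0.201, 0.98, 0.001, -0.0], 'joints': [-0.907, 0.386, 0.007, -0.0, -1.194, -0.259], 'contact_force': [0.307, -0.652, 0.613], 'gripper_width': 85.435, 'grasp_force': 0.0}
[[-0.919 -0.394 -0.001]
 [-0.394  0.919  0.002]
 [ 0.     0.002 -1.   ]]
```

View pics/s.png

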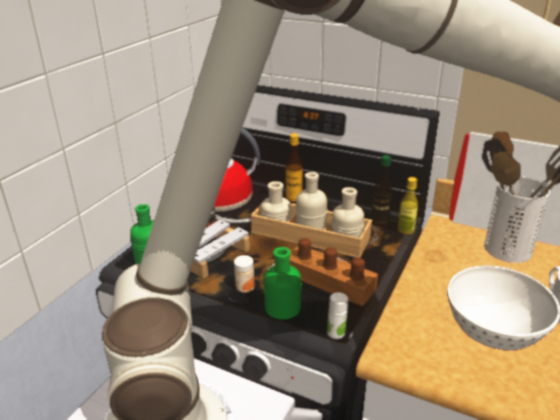

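View pics/t.png

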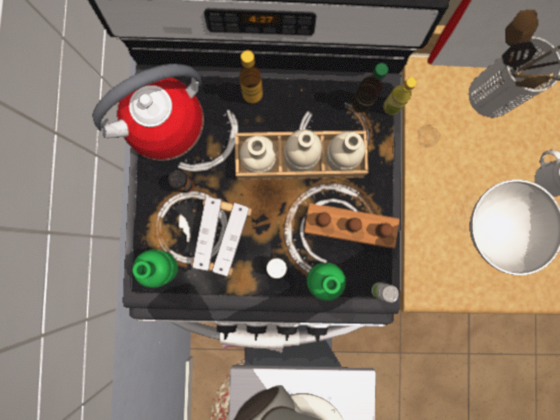

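Top view: the stoppers are at px (323,219), (354,225) and (385,231), and the left-hand one is (323,219), nearest the gauge at (220,235). Bottles are at (258,150), (304,142) and (347,147). The green look-alikes are at (155,268) and (327,282), and the jars at (277,268), (385,293) and (178,180).

```bash
python3 - <<'E'
from h import *
c=np.load("c.npz");P=c["tP"];im=c["ti"]
def top(u,v,r,band=6):
    q=P[v-r:v+r+1,u-r:u+r+1].reshape(-1,3);q=q[~np.isnan(q[:,2])]
    h=np.percentile(q[:,2],97); t=q[abs(q[:,2]-h)<band]
    return h.round(1),((t.min(0)+t.max(0))/2).round(1),t.mean(0).round(1),np.ptp(t,0).round(0)
for n,u,v,r in [("s1",323,219,9),("s2",354,225,9),("s3",385,231,9),("b1",257,146,13),("b2",305,136,13),("b3",348,140,13),("g1",155,268,22),("g2",327,282,22),("jw",277,268,10),("jg",385,293,12),("jb",178,180,10),("kettle",146,100,10),("oil",250,62,14)]:
    print(n,*top(u,v,r))
# gauge bars: z 45..58 bright
m=(P[...,2]>45)&(P[...,2]<60)&(im.min(-1)>120)
m[:185]=0;m[285:]=0;m[:,:185]=0;m[:,255:]=0
q=P[m][:,:2].astype(np.float32);print(len(q),np.median(P[m][:,2]))
print(cv2.minAreaRect(q), cv2.boxPoints(cv2.minAreaRect(q)))
l=np.zeros((420,560),np.uint8);n,lab=cv2.connectedComponents(m.astype(np.uint8))
for i in range(1,n):
    k=P[lab==i][:,:2].astype(np.float32)
    if len(k)>80: print(len(k),cv2.boxPoints(cv2.minAreaRect(k)).round(1).tolist())
# stand top
m=(P[...,2]>40)&(P[...,2]<52); m[:200]=0;m[250:]=0;m[:,:300]=0;m[:,405:]=0
q=P[m][:,:2].astype(np.float32);print(cv2.minAreaRect(q))
cv2.imwrite("pics/crop.png",cv2.resize(np.ascontiguousarray(im[185:300,180:400,::-1]),None,fx=3.6,fy=3.6,interpolation=cv2.INTER_CUBIC))
E
```

```text
s1 87.5 [474.3 -28.6  85.8] [474.2 -28.5  85.2] [25. 27.  8.]
s2 87.9 [465.9 -93.   86.4] [465.3 -92.5  85.4] [25. 25.  9.]
s3 87.6 [ 455.4 -157.4   85.5] [ 455.7 -157.    85.3] [25. 25.  8.]
b1 126.1 [609.  111.9 124.3] [608.9 111.2 124.2] [37. 35.  8.]
b2 170.8 [614.6  18.  169. ] [614.3  17.9 169.3] [31. 28.  8.]
b3 147.9 [619.3 -74.4 146.1] [619.1 -74.2 146.2] [33. 33.  8.]
g1 141.0 [362.9 317.9 139.5] [363.1 317.8 140.1] [32. 34.  9.]
g2 141.2 [346.  -37.9 139.9] [345.5 -38.  140.5] [32. 32.  9.]
jw 72.3 [370.8  65.5  69.8] [371.2  65.9  69.4] [39. 37.  7.]
jg 89.5 [ 326. -165.   88.] [ 326.  -165.3   87.6] [32. 31.  9.]
jb 84.7 [544.9 273.1  82.1] [544.8 272.5  82.2] [36. 34.  7.]
kettle 148.3 [689.8 328.2 146.5] [688.8 327.7 145.9] [24. 23.  9.]
oil 197.3 [758.1 130.6 195.5] [757.4 130.6 196.1] [23. 19.  7.]
2177 50.49762460575528
((432.8924560546875, 187.93283081054688), (92.21930694580078, 149.45907592773438), 78.36417388916016) [[350.3988  157.843  ]
 [496.78638 127.69853]
 [515.3861  218.02266]
 [368.99854 248.16713]]
1086 [[362.3999938964844, 208.8000030517578], [508.8999938964844, 186.89999389648438], [513.7000122070312, 219.10000610351562], [367.29998779296875, 241.0]]
1091 [[351.79998779296875, 168.3000030517578], [495.70001220703125, 127.5999984741211], [504.5, 158.60000610351562], [360.5, 199.3000030517578]]
((465.2491760253906, -93.65373229980469), (196.84751892089844, 62.286102294921875), 81.71452331542969)
```

View pics/crop.png

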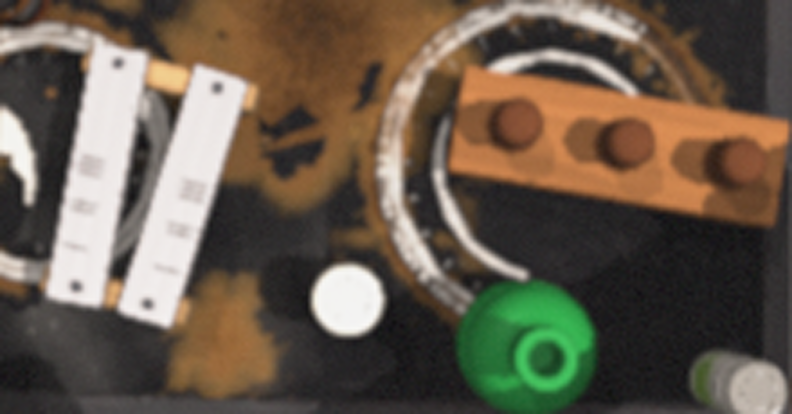

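Nearest look-alikes for the stopper are its two fellows at (354,225) and (385,231); I choose (323,219), the one next to the gauge, and the crop confirms this. The gauge's wide end is at the far side, and its +x points towards the robot. Next I work out the first moves.

```bash
cat >> h.py <<'E'
def goto(g, yaw_deg, quiet=False):
    """rows (fractions) to bring grasp point to g, tool y at yaw (world deg), tool straight down"""
    s=state(); M=R.from_quat(s["ee_rot"]); a=np.radians(yaw_deg)
    y=np.array([np.cos(a),np.sin(a),0]);z=np.array([0,0,-1.]);D=R.from_matrix(np.c_[np.cross(y,z),y,z])
    t=np.array(g,float)-155*z
    sh=M.inv().apply(t-s["position"])/200; rv=(M.inv()*D).as_rotvec()
    print("grasp now",(np.array(s["position"])+155*M.as_matrix()[:,2]).round(1),"shift",sh.round(4),"turn",(rv/np.pi).round(4),"mm",np.linalg.norm(sh)*200)
E
python3 - <<'E'
from h import *
for g in [(474,-29,240)]: goto(g,167.8)
c=np.load("c.npz");P=np.r_[c["tP"].reshape(-1,3),c["sP"].reshape(-1,3)]
P=P[~np.isnan(P[:,2])]
A=np.array([246,-574.]);B=np.array([474,-29.]);d=(B-A)/np.linalg.norm(B-A)
w=P[:,:2]-A; al=w@d; la=w@np.array([-d[1],d[0]])
for k in range(0,600,50):
    m=(al>k)&(al<k+50)&(abs(la)<90); print(k,P[m][:,2].max().round() if m.any() else None, end="; ")
E
```

```text
{'clock': 0.1, 'position': [246.118, -574.301, 403.724], 'ee_rot': [-0.201, 0.98, 0.001, -0.0], 'joints': [-0.907, 0.385, 0.007, -0.0, -1.194, -0.259], 'contact_force': [0.866, 0.171, -0.71], 'gripper_width': 85.781, 'grasp_force': 0.0}
grasp now [ 246.  -574.   248.7] shift [-2.1208  2.0577  0.0474] turn [ 6.000e-04  3.000e-04 -3.034e-01] mm 591.0666441543434
0 -8.0; 50 -9.0; 100 576.0; 150 635.0; 200 635.0; 250 83.0; 300 -9.0; 350 91.0; 400 92.0; 450 90.0; 500 94.0; 550 90.0;
```

Call:
{"op": "carry_out", "data": {"rows": [[-0.25,0.24,0,0,0,0,0.5],[-0.5,0.49,0,0,0,0,0.4],[-0.75,0.73,0,0,0,0,0.4],[-1,0.97,0,0,0,0,0.4],[-1,0.97,0,0,0,0,0.4]]}}

```text
clock: 0.72
position: [354.0, -314.9, 404.6]
ee_rot: [-0.202, 0.979, 0.0, 0.0]
contact_force: [-0.4, -0.4, -0.3]
gripper_width: 59.6
grasp_force: 0.0
```

Call:
{"op": "carry_out", "data": {"rows": [[-0.25,0.24,0,0,0,-0.055,0.4],[-0.5,0.49,0,0,0,-0.11,0.4],[-0.75,0.73,0,0,0,-0.165,0.4],[-1,0.97,0,0,0,-0.22,0.4],[-1,0.97,0,0,0,-0.27,0.4],[-1,0.97,0,0,0,-0.303,0.4]]}}

```text
clock: 1.48
position: [461.7, -58.3, 404.3]
ee_rot: [-0.63, 0.776, 0.0, -0.0]
contact_force: [0.5, -0.8, -0.1]
gripper_width: 60.2
grasp_force: 0.0
```

```bash
python3 - <<'E'
from h import *
goto((474,-29,200),167.8)
E
```

```text
{'clock': 1.475, 'position': [461.663, -58.301, 404.285], 'ee_rot': [-0.63, 0.776, 0.0, -0.0], 'joints': [0.225, 0.111, -0.366, -0.0, -1.095, -0.431], 'contact_force': [0.539, -0.811, -0.141], 'gripper_width': 60.244, 'grasp_force': 0.0}
grasp now [461.5 -58.3 249.3] shift [-0.1561 -0.0305  0.2464] turn [ 0.0002 -0.      0.002 ] mm 58.6494293889373
```

Move above the stopper and look with the wrist camera.

Call:
{"op": "carry_out", "data": {"rows": [[-0.156,-0.03,0.24,0,0,0.002,0.3],[-0.156,-0.03,0.24,0,0,0.002,0.3],[-0.156,-0.03,0.24,0,0,0.002,0.3]]}}

```text
clock: 1.85
position: [473.8, -31.1, 357.1]
ee_rot: [-0.625, 0.78, -0.0, -0.0]
contact_force: [0.5, -0.0, -0.4]
gripper_width: 55.8
grasp_force: 0.0
```

```bash
python3 - <<'E'
from h import *
state()
im,d,P=cloud("wrist","w1.png")
# heads: z 78..95
m=((P[...,2]>80)&(P[...,2]<96)&(abs(P[...,1]+29)<25)&(abs(P[...,0]-474)<30))
q=P[m]; print(len(q), np.nanmedian(q,0), (q.min(0)+q.max(0))/2, np.ptp(q,axis=0))
v,u=np.where(m); print(u.mean(),v.mean())
goto((474,-29,74),167.8)
np.savez("w1.npz",im=im,P=P)
E
```

```text
{'clock': 1.85, 'position': [473.766, -31.145, 357.136], 'ee_rot': [-0.625, 0.78, -0.0, -0.0], 'joints': [0.278, 0.173, -0.42, 0.001, -0.978, -0.498], 'contact_force': [0.511, -0.029, -0.45], 'gripper_width': 55.802, 'grasp_force': 0.0}
875 [473.33935114 -31.08421823  87.69894138] [473.80151256 -29.64482679  85.37952436] [27.99788596 26.6931312  10.43460191]
273.1154285714286 211.35885714285715
{'clock': 1.9, 'position': [473.771, -31.346, 357.7], 'ee_rot': [-0.625, 0.781, -0.001, 0.001], 'joints': [0.277, 0.172, -0.42, 0.001, -0.978, -0.498], 'contact_force': [0.78, 0.446, -0.332], 'gripper_width': 55.454, 'grasp_force': 0.0}
grasp now [474.  -31.4 202.7] shift [-0.0115  0.0025  0.6435] turn [-0.0005  0.0001 -0.0023] mm 128.7214290960205
```

View pics/w1.png

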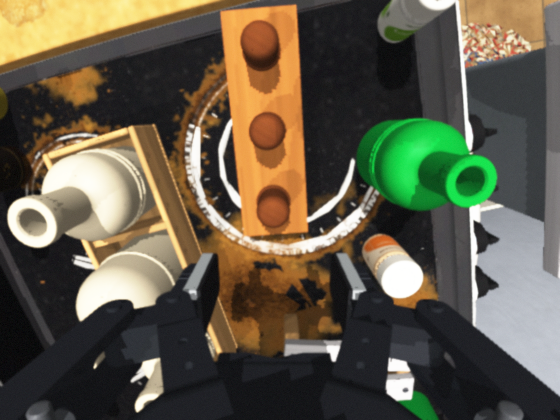

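The three stoppers show in a row; the target is the lowest one at (273,210), at (473.8,-29.6). This agrees with the top camera. Descend and grip.

Call:
{"op": "carry_out", "data": {"rows": [[-0.01,0.002,0.2,0,0,-0.002,0.3],[-0.01,0.002,0.4,0,0,-0.002,0.3],[-0.01,0.002,0.55,0,0,-0.002,0.3],[-0.01,0.002,0.635,0,0,-0.002,0.3],[-0.01,0.002,0.635,0,0,-0.002,0.3],[-0.01,0.002,0.635,0,0,-0.002,0.3]]}}

```text
clock: 2.65
position: [474.2, -29.2, 231.1]
ee_rot: [-0.627, 0.779, -0.001, 0.001]
contact_force: [-0.0, -0.5, 0.5]
gripper_width: 55.4
grasp_force: 0.0
```

Call:
{"op": "carry_out", "data": {"rows": [[0,0,0,0,0,0,-0.2],[0,0,0,0,0,0,-0.3],[0,0,0,0,0,0,-0.4],[0,0,0,0,0,0,-0.5],[0,0,0,0,0,0,-0.7],[0,0,0,0,0,0,-1]]}}

```text
clock: 3.4
position: [474.0, -28.9, 230.8]
ee_rot: [-0.628, 0.778, -0.0, 0.001]
contact_force: [-1.1, 0.5, 5.4]
gripper_width: 26.8
grasp_force: 58.6
```

```bash
python3 - <<'E'
from h import *
goto((477.5,178.7,150),167.8)
E
```

```text
{'clock': 3.4, 'position': [473.952, -28.914, 230.767], 'ee_rot': [-0.628, 0.778, -0.0, 0.001], 'joints': [0.282, 0.348, -0.576, 0.001, -0.645, -0.496], 'contact_force': [-1.099, 0.505, 5.397], 'gripper_width': 26.754, 'grasp_force': 58.554}
grasp now [474.2 -28.9  75.8] shift [-1.0184  0.202  -0.371 ] turn [-0.0005  0.0001 -0.0002] mm 220.5146235468967
```

Call:
{"op": "carry_out", "data": {"rows": [[0,0,-0.1,0,0,0,-1],[0,0,-0.25,0,0,0,-1],[0,0,-0.37,0,0,0,-1],[-0.25,0.05,-0.37,0,0,0,-1],[-0.5,0.1,-0.37,0,0,0,-1],[-0.75,0.15,-0.37,0,0,0,-1],[-0.95,0.19,-0.37,0,0,0,-1],[-1,0.202,-0.37,0,0,0,-1],[-1,0.202,-0.37,0,0,0,-1],[-1,0.202,-0.37,0,0,0,-1]]}}

```text
clock: 4.65
position: [476.4, 173.9, 303.5]
ee_rot: [-0.627, 0.779, 0.0, -0.001]
contact_force: [-0.3, 0.3, -0.5]
gripper_width: 26.7
grasp_force: 59.4
```

```bash
python3 - <<'E'
from h import *
a=cloud("wrist","w2.png"); b=cloud("scene"); c=cloud("top","t2.png")
np.savez("c2.npz",wi=a[0],wP=a[2],ti=c[0],tP=c[2])
goto((477.5,178.7,150),167.8)
for P,nm in((a[2],"wrist"),(c[2],"top")):
    m=(abs(P[...,2]-51)<5)&(P[...,0]>340)&(P[...,0]<525)&(P[...,1]>115)&(P[...,1]<255)
    n,lab,st,_=cv2.connectedComponentsWithStats(m.astype(np.uint8))
    for i in range(1,n):
        if st[i,4]>300:
            k=P[lab==i][:,:2].astype(np.float32); print(nm,st[i,4],np.median(P[lab==i][:,2]),cv2.boxPoints(cv2.minAreaRect(k)).round(1).tolist())
E
```

```text
{'clock': 4.8, 'position': [476.581, 173.918, 303.768], 'ee_rot': [-0.627, 0.779, 0.0, -0.0], 'joints': [0.67, 0.289, -0.418, -0.0, -0.864, -0.886], 'contact_force': [1.026, 0.393, -0.307], 'gripper_width': 26.721, 'grasp_force': 59.412}
grasp now [476.6 173.9 148.8] shift [-0.0243  0.0006 -0.0062] turn [ 0.     -0.     -0.0009] mm 5.02296484739874
wrist 8647 53.275495527116334 [[351.1000061035156, 167.89999389648438], [495.79998779296875, 127.5999984741211], [504.6000061035156, 158.89999389648438], [359.8999938964844, 199.1999969482422]]
wrist 4308 53.11360258391973 [[361.79998779296875, 208.1999969482422], [461.29998779296875, 192.6999969482422], [466.3999938964844, 225.60000610351562], [366.8999938964844, 241.0]]
top 1053 50.505902631936124 [[351.5, 168.39999389648438], [496.0, 127.5999984741211], [504.70001220703125, 158.6999969482422], [360.20001220703125, 199.39999389648438]]
top 373 50.68890694288439 [[362.5, 208.89999389648438], [418.29998779296875, 200.60000610351562], [423.1000061035156, 233.0], [367.29998779296875, 241.3000030517578]]
```

View pics/w2.png

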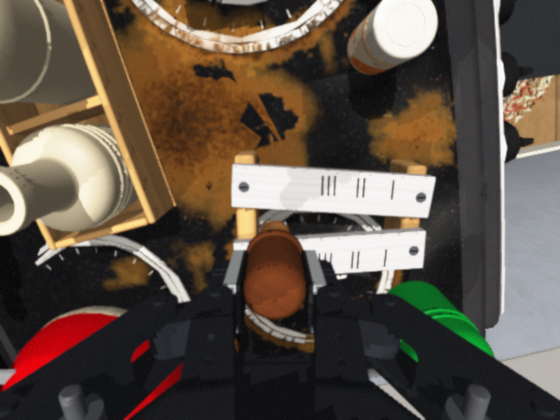

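The jaw holds the stopper upright over the slot. Both bars and the engraved lines are visible: three at (328,186), two at (361,188) and one at (393,190). Top and wrist cameras agree within 1 mm. Lower it in.

Call:
{"op": "carry_out", "data": {"rows": [[-0.024,-0.002,0,0,0,0,-1],[-0.024,-0.002,0,0,0,0,-1],[-0.024,-0.002,0,0,0,0,-1],[-0.024,-0.002,0.1,0,0,0,-1],[-0.024,-0.002,0.15,0,0,0,-1],[-0.024,-0.002,0.2,0,0,0,-1],[-0.024,-0.002,0.25,0,0,0,-1],[-0.024,-0.002,0.29,0,0,0,-1],[-0.024,-0.002,0.314,0,0,0,-1],[-0.024,-0.002,0.314,0,0,0,-1],[-0.024,-0.002,0.314,0,0,0,-1]]}}

```text
clock: 6.18
position: [478.1, 179.7, 241.2]
ee_rot: [-0.628, 0.779, -0.0, 0.0]
contact_force: [-0.5, 0.3, -0.2]
gripper_width: 26.9
grasp_force: 59.4
```

```bash
cat >> h.py <<'E'
def gf():
    s=state(); M=R.from_quat(s["ee_rot"]).as_matrix(); g=np.array(s["position"])+155*M[:,2]
    a=np.radians(167.9); ax=np.array([np.cos(a),np.sin(a)]); ay=np.array([-ax[1],ax[0]])
    o=np.array([361,204])-75*ax; r=g[:2]-o; f=np.array(s["contact_force"])
    print("gauge xy",r@ax,r@ay,"foot z",g[2]-65.8,"F along,lat(gauge +y),z",f[:2]@ax,f[:2]@ay,f[2])
E
python3 -c "
from h import *
gf();goto((478.3,178.7,86),167.9)"
```

```text
{'clock': 6.175, 'position': [478.134, 179.691, 241.199], 'ee_rot': [-0.628, 0.779, -0.0, 0.0], 'joints': [0.678, 0.38, -0.479, 0.0, -0.71, -0.892], 'contact_force': [-0.514, 0.31, -0.24], 'gripper_width': 26.893, 'grasp_force': 59.412}
gauge xy -44.70618939917344 -0.8577715351499288 foot z 20.398833234400186 F along,lat(gauge +y),z 0.5673316480182738 -0.19578040500771152 -0.23973790103739018
{'clock': 6.175, 'position': [478.134, 179.691, 241.199], 'ee_rot': [-0.628, 0.779, -0.0, 0.0], 'joints': [0.678, 0.38, -0.479, 0.0, -0.71, -0.892], 'contact_force': [-0.514, 0.31, -0.24], 'gripper_width': 26.893, 'grasp_force': 59.412}
grasp now [478.2 179.7  86.2] shift [ 0.0047 -0.0019  0.001 ] turn [-0.0002  0.0002 -0.0009] mm 1.0239401107662827
```

Call:
{"op": "carry_out", "data": {"rows": [[0.004,0.04,0,0,0,0,-1],[0.004,0.09,0,0,0,0,-1],[0.004,0.14,0,0,0,0,-1],[0.004,0.17,0,0,0,0,-1],[0.004,0.185,0,0,0,0,-1],[0.004,0.185,0,0,0,0,-1],[0.004,0.185,0,0,0,0,-1]]}}

```text
clock: 7.05
position: [441.8, 186.8, 240.9]
ee_rot: [-0.627, 0.779, 0.0, 0.0]
contact_force: [0.2, 1.3, 0.9]
gripper_width: 26.4
grasp_force: 59.4
```

Call:
{"op": "carry_out", "data": {"rows": [[0,0.01,0,0,0,0,-1],[0,0.01,0,0,0,0,-1]]}}

```text
clock: 7.3
position: [439.9, 187.2, 240.9]
ee_rot: [-0.628, 0.779, 0.0, 0.0]
contact_force: [0.7, 0.7, -0.0]
gripper_width: 26.8
grasp_force: 59.4
```

```bash
python3 -c "
from h import *
gf()"
```

```text
{'clock': 7.3, 'position': [439.857, 187.216, 240.949], 'ee_rot': [-0.628, 0.779, 0.0, 0.0], 'joints': [0.743, 0.336, -0.558, 0.0, -0.677, -0.957], 'contact_force': [0.653, 0.699, -0.047], 'gripper_width': 26.756, 'grasp_force': 59.407}
gauge xy -5.687670286650401 -0.20051947760841224 foot z 20.149362868782802 F along,lat(gauge +y),z -0.4922753128777499 -0.8207293389759732 -0.04664101043880431
```

Call:
{"op": "carry_out", "data": {"rows": [[0,0.007,0,0,0,0,-1],[0,0.007,0,0,0,0,-1]]}}

```text
clock: 7.55
position: [438.4, 187.5, 241.0]
ee_rot: [-0.628, 0.779, 0.0, 0.0]
contact_force: [0.7, 1.4, 0.8]
gripper_width: 26.6
grasp_force: 59.4
```

Call:
{"op": "carry_out", "data": {"rows": [[0,0.007,0,0,0,0,-1],[0,0.007,0,0,0,0,-1]]}}

```text
clock: 7.8
position: [437.2, 187.9, 241.1]
ee_rot: [-0.628, 0.779, -0.0, 0.001]
contact_force: [2.0, 0.7, -0.6]
gripper_width: 26.8
grasp_force: 59.4
```

Call:
{"op": "carry_out", "data": {"rows": [[0,0.006,0,0,0,0,-1],[0,0.006,0,0,0,0,-1]]}}

```text
clock: 8.05
position: [436.2, 188.1, 241.2]
ee_rot: [-0.628, 0.779, -0.0, 0.001]
contact_force: [2.9, 0.7, -0.7]
gripper_width: 26.8
grasp_force: 59.4
```

```bash
python3 -c "
from h import *
gf()"
```

```text
{'clock': 8.05, 'position': [436.182, 188.102, 241.184], 'ee_rot': [-0.628, 0.779, -0.0, 0.001], 'joints': [0.75, 0.331, -0.565, 0.001, -0.673, -0.965], 'contact_force': [2.903, 0.732, -0.692], 'gripper_width': 26.836, 'grasp_force': 59.424}
gauge xy -2.0267088515492047 -0.3609046598139494 foot z 20.38378137368484 F along,lat(gauge +y),z -2.6847812251951053 -1.324632998839102 -0.6916990365065416
```

Call:
{"op": "carry_out", "data": {"rows": [[-0.001,0.007,0,0,0,0,-1],[-0.001,0.007,0,0,0,0,-1]]}}

```text
clock: 8.3
position: [435.0, 188.5, 241.2]
ee_rot: [-0.628, 0.778, -0.0, 0.001]
contact_force: [5.0, -1.8, -2.0]
gripper_width: 26.7
grasp_force: 59.4
```

```bash
python3 -c "
from h import *
gf()"
```

```text
{'clock': 8.3, 'position': [435.026, 188.469, 241.243], 'ee_rot': [-0.628, 0.778, -0.0, 0.001], 'joints': [0.753, 0.33, -0.568, 0.001, -0.672, -0.968], 'contact_force': [5.044, -1.763, -2.016], 'gripper_width': 26.67, 'grasp_force': 59.435}
gauge xy -0.8817206817694024 -0.43905565472884284 foot z 20.44328675691561 F along,lat(gauge +y),z -5.301525936302215 0.6669280541459798 -2.016214826842131
```

Call:
{"op": "carry_out", "data": {"rows": [[0,0.005,0,0,0,0,-1],[0,0.005,0,0,0,0,-1],[0,0.005,0,0,0,0,-1],[0,0.005,0,0,0,0,-1]]}}

```text
clock: 8.8
position: [434.4, 188.6, 241.3]
ee_rot: [-0.628, 0.778, -0.001, 0.001]
contact_force: [8.2, -1.7, -1.7]
gripper_width: 26.5
grasp_force: 59.4
```

```bash
python3 -c "
from h import *
gf()
im,d,P=cloud('wrist','w3.png')
cv2.imwrite('pics/w3c.png',cv2.resize(im[130:330,160:460,::-1],None,fx=2.5,fy=2.5))"
```

```text
{'clock': 8.8, 'position': [434.391, 188.629, 241.295], 'ee_rot': [-0.628, 0.778, -0.001, 0.001], 'joints': [0.754, 0.329, -0.569, 0.002, -0.671, -0.969], 'contact_force': [8.246, -1.702, -1.71], 'gripper_width': 26.499, 'grasp_force': 59.412}
gauge xy -0.33286775662632684 -0.4902788094175779 foot z 20.49546269765078 F along,lat(gauge +y),z -8.419981965992488 -0.06457805715405238 -1.7102311128141927
```

View pics/w3c.png

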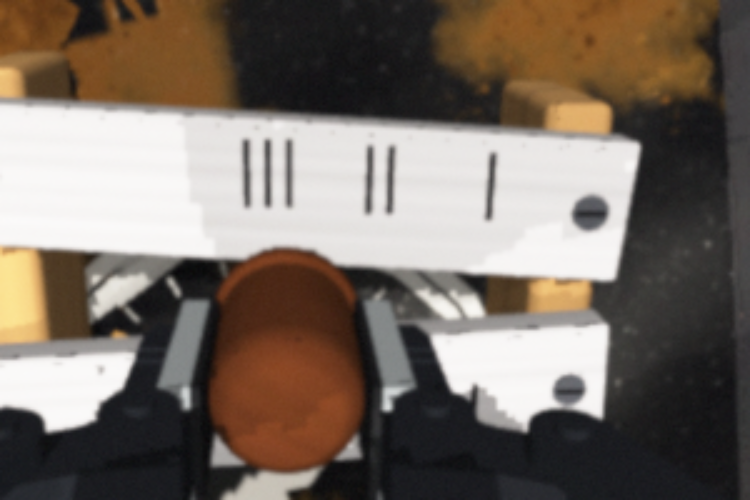

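It stops at the three lines: the stopper is at crop column 287 and the mark at 268, with 8.4 N along the slot and no net side load. So it is the 20 mm shank and goes in bottle_wide, the shortest bottle, at (609,112). Back off, lift out, and re-measure the mouth.

Call:
{"op": "carry_out", "data": {"rows": [[0,-0.03,0,0,0,0,-1],[0,-0.08,0,0,0,0,-1],[0,-0.13,0,0,0,0,-1],[0,-0.13,0,0,0,0,-1],[0,-0.13,-0.1,0,0,0,-1],[0,-0.13,-0.25,0,0,0,-1],[0,-0.13,-0.45,0,0,0,-1],[0,-0.13,-0.65,0,0,0,-1],[0,-0.13,-0.72,0,0,0,-1],[0,-0.13,-0.72,0,0,0,-1],[0,-0.13,-0.72,0,0,0,-1]]}}

```text
clock: 10.22
position: [458.4, 182.8, 383.1]
ee_rot: [-0.627, 0.779, 0.0, -0.002]
contact_force: [-0.4, -0.3, -0.5]
gripper_width: 26.5
grasp_force: 59.7
```

```bash
cat >> h.py <<'E'
def rim(P,c=(609,112),r=22,h=(120,132)):
    m=(P[...,2]>h[0])&(P[...,2]<h[1])&(np.hypot(P[...,0]-c[0],P[...,1]-c[1])<r)
    q=P[m].astype(np.float32); 
    if len(q)<10: return len(q)
    return len(q),np.median(q[:,2]),cv2.minEnclosingCircle(q[:,:2]),cv2.fitEllipse(cv2.convexHull(q[:,:2]))
E
python3 - <<'E'
from h import *
c=np.load("c.npz")
for n in("sP","tP"): print(n,rim(c[n]))
print(rim(np.load("c2.npz")["wP"]),rim(np.load("w1.npz")["P"]))
P=np.r_[c["tP"].reshape(-1,3),c["sP"].reshape(-1,3)]
m=(abs(P[:,0]-600)<90)&(P[:,1]>100)&(P[:,1]<280);print("maxz by y",[(y,np.nanmax(P[m&(abs(P[:,1]-y)<10)][:,2]).round()) for y in range(100,280,20)])
print("caddy/bottle neighbours ok");goto((590,170,230),167.9)
E
```

```text
Traceback (most recent call last):
  File "h.py", line 32, in rim
    return len(q),np.median(q[:,2]),cv2.minEnclosingCircle(q[:,:2]),cv2.fitEllipse(cv2.convexHull(q[:,:2]))
                                    ~~~~~~~~~~~~~~~~~~~~~~^^^^^^^^^
cv2.error: OpenCV(4.12.0) /io/opencv/modules/imgproc/src/shapedescr.cpp:201: error: (-215:Assertion failed) count >= 0 && (depth == CV_32F || depth == CV_32S) in function 'minEnclosingCircle'
```

```bash
sed -i 's/q\[:,:2\]/np.ascontiguousarray(q[:,:2])/g' h.py
python3 - <<'E'
from h import *
c=np.load("c.npz")
for n in("sP","tP"): print(n,rim(c[n]))
P=np.r_[c["tP"].reshape(-1,3),c["sP"].reshape(-1,3)]
m=(abs(P[:,0]-600)<90)&(P[:,1]>100)&(P[:,1]<280);print("maxz by y",[(y,np.nanmax(P[m&(abs(P[:,1]-y)<10)][:,2]).round()) for y in range(100,280,20)])
goto((590,170,230),167.9)
E
```

```text
sP (101, np.float32(124.829315), ((609.8905639648438, 109.63616180419922), 19.725067138671875), ((610.464599609375, 109.38796997070312), (34.7464714050293, 39.336517333984375), 133.3693084716797))
tP (182, np.float32(124.15843), ((609.1978759765625, 111.1524658203125), 18.580434799194336), ((608.8859252929688, 111.45101165771484), (35.42315673828125, 36.32587814331055), 74.20579528808594))
maxz by y [(100, np.float64(128.0)), (120, np.float64(129.0)), (140, np.float64(81.0)), (160, np.float64(57.0)), (180, np.float64(52.0)), (200, np.float64(53.0)), (220, np.float64(54.0)), (240, np.float64(78.0)), (260, np.float64(97.0))]
{'clock': 10.225, 'position': [458.441, 182.784, 383.108], 'ee_rot': [-0.627, 0.779, 0.0, -0.002], 'joints': [0.709, 0.18, -0.338, -0.001, -1.057, -0.923], 'contact_force': [-0.368, -0.252, -0.525], 'gripper_width': 26.485, 'grasp_force': 59.69}
grasp now [457.9 182.5 228.1] shift [-0.0776 -0.6563 -0.0115] turn [ 0.0009 -0.0008 -0.0011] mm 132.19225368988538
```

Call:
{"op": "carry_out", "data": {"rows": [[-0.02,-0.2,0,0,0,0,-1],[-0.04,-0.4,0,0,0,0,-1],[-0.08,-0.6,0,0,0,0,-1],[-0.12,-0.69,0,0,0,0,-1],[-0.12,-0.69,0,0,0,0,-1],[-0.12,-0.69,0,0,0,0,-1],[-0.12,-0.69,0,0,0,0,-1]]}}

```text
clock: 11.1
position: [598.1, 177.2, 384.8]
ee_rot: [-0.628, 0.778, 0.0, -0.0]
contact_force: [-0.1, -0.7, 0.2]
gripper_width: 26.8
grasp_force: 59.7
```

```bash
python3 - <<'E'
from h import *
im,d,P=cloud("wrist","w4.png"); np.savez("w4.npz",im=im,P=P)
print(rim(P)); goto((609,111.6,230),167.9)
E
```

```text
(1382, np.float32(126.95786), ((610.8062133789062, 111.40013885498047), 18.451007843017578), ((610.7220458984375, 111.36351013183594), (36.53440475463867, 36.72982406616211), 2.635662317276001))
{'clock': 11.15, 'position': [598.138, 177.273, 385.106], 'ee_rot': [-0.628, 0.778, 0.0, -0.0], 'joints': [0.547, 0.396, -0.024, -0.0, -1.15, -0.761], 'contact_force': [0.864, 0.459, -0.783], 'gripper_width': 26.455, 'grasp_force': 59.721}
grasp now [598.1 177.3 230.1] shift [ 0.3094 -0.1227  0.0005] turn [ 0.     -0.     -0.0008] mm 66.5651115429817
```

View pics/w4.png

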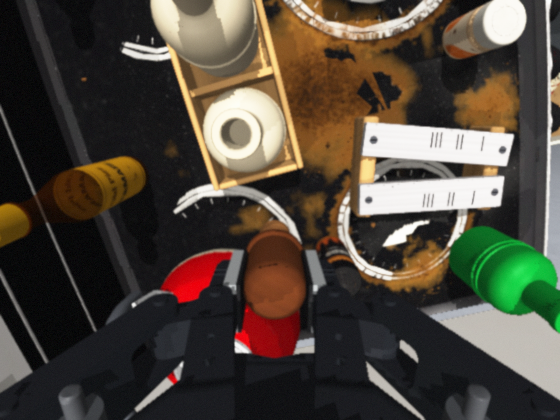

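The mouth of the three-ringed bottle is at (239,133), centred at (610.7,111.4), with a 36.6 mm circle at z 127, as it should be. Move over it.

Call:
{"op": "carry_out", "data": {"rows": [[0.15,-0.06,0,0,0,0,-1],[0.28,-0.115,0,0,0,0,-1],[0.307,-0.127,0,0,0,0,-1],[0.307,-0.127,0.06,0,0,0,-1],[0.307,-0.127,0.125,0,0,0,-1],[0.307,-0.127,0.125,0,0,0,-1],[0.307,-0.127,0.125,0,0,0,-1]]}}

```text
clock: 12.02
position: [610.7, 112.4, 359.8]
ee_rot: [-0.628, 0.778, -0.0, -0.0]
contact_force: [-0.9, 0.1, -0.8]
gripper_width: 26.4
grasp_force: 59.7
```

```bash
python3 - <<'E'
from h import *
goto((610,111.9,190),167.9)
im,d,P=cloud("wrist","w5.png"); np.savez("w5.npz",im=im,P=P); print(rim(P))
a,b,Q=cloud("scene"); 
big=np.hstack([cv2.resize(im[200:360,200:360,::-1],(400,400)),cv2.resize(a[170:270,220:320,::-1],(400,400),interpolation=cv2.INTER_CUBIC)])
cv2.imwrite("pics/w5c.png",big)
E
```

```text
{'clock': 12.025, 'position': [610.709, 112.407, 359.753], 'ee_rot': [-0.628, 0.778, -0.0, -0.0], 'joints': [0.442, 0.411, -0.068, 0.0, -1.092, -0.656], 'contact_force': [-0.881, 0.069, -0.757], 'gripper_width': 26.375, 'grasp_force': 59.721}
grasp now [610.7 112.4 204.8] shift [0.0032 0.0029 0.0738] turn [ 0.     -0.0001 -0.0007] mm 14.778829573511082
(972, np.float32(126.96013), ((610.6647338867188, 111.35761260986328), 18.29593849182129), ((610.5789794921875, 111.29717254638672), (36.0805549621582, 36.27163314819336), 127.64250183105469))
```

View pics/w5c.png

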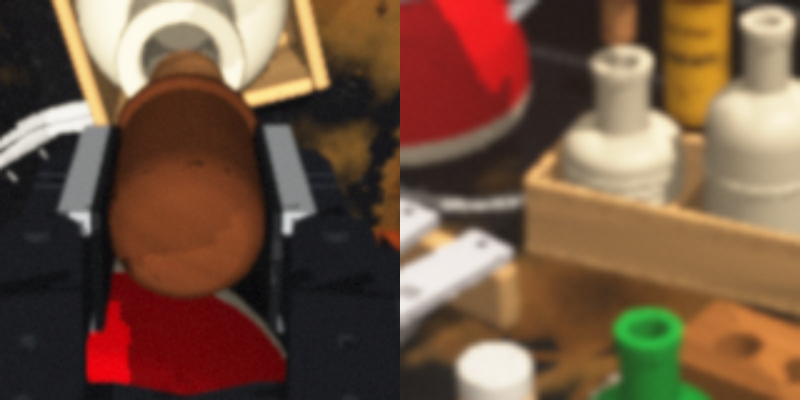

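```bash
python3 - <<'E'
from h import *
P=np.load("w5.npz")["P"]; s=arm.read_state()
M=R.from_quat(s["ee_rot"]).as_matrix(); g=np.array(s["position"])+155*M[:,2]
L=(P-g)@M   # tool coords about the grasp point
print("rim centre in tool", (np.array([610.7,111.35,126.9])-g)@M)
im=np.load("w5.npz")["im"].astype(int)
br=(im[...,0]-im[...,2]>25)
for z0,z1 in((140,146),(146,152),(152,158),(158,164),(164,170),(175,181),(190,205),(205,218)):
    m=(P[...,2]>z0)&(P[...,2]<z1)&(abs(L[...,0])<25)&(abs(L[...,1])<20)
    q=L[m]
    if len(q)>5: print(z0,len(q),"y range",np.percentile(q[:,1],[2,98]).round(1),"mid",(np.percentile(q[:,1],[2,98]).mean()).round(2),"x range",np.percentile(q[:,0],[2,98]).round(1))
E
```

```text
rim centre in tool [9.33921029e-01 5.49355656e-02 7.83348125e+01]
140 26 y range [-5.5 10.4] mid 2.44 x range [ 4.8 10. ]
146 83 y range [-7.  10.5] mid 1.77 x range [ 4.3 10.3]
152 80 y range [-5.2  9.4] mid 2.07 x range [ 6.2 10.3]
158 19 y range [-2.5  6.6] mid 2.04 x range [ 8.7 10.3]
175 254 y range [-12.4  15.8] mid 1.68 x range [ 5.9 16.1]
190 1044 y range [-17.9  19.2] mid 0.65 x range [ 6.  14.8]
205 3744 y range [-16.3  17.7] mid 0.69 x range [-10.2  14.4]
```

```bash
python3 - <<'E'
from h import *
from scipy.optimize import least_squares as LS
P=np.load("w5.npz")["P"]; s=arm.read_state()
M=R.from_quat(s["ee_rot"]).as_matrix(); g=np.array(s["position"])+155*M[:,2]
L=(P-g)@M
for z0,z1,r in((143,148,10),(148,153,10),(153,158,10),(143,158,10),(183,190,14),(190,197,14),(197,204,14),(204,210,14)):
    m=(P[...,2]>z0)&(P[...,2]<z1)&(L[...,0]>4)&(L[...,0]<20)&(abs(L[...,1]-1)<r)
    q=L[m][:,:2]
    f=LS(lambda c:np.hypot(q[:,0]-c[0],q[:,1]-c[1])-r,[0,1],loss="soft_l1",f_scale=.5)
    f2=LS(lambda c:np.hypot(q[:,0]-c[0],q[:,1]-c[1])-c[2],[0,1,r],loss="soft_l1",f_scale=.5)
    print(z0,z1,len(q),f.x.round(2),f2.x.round(2))
E
```

```text
143 148 51 [-0.01  1.99] [-0.03  1.99 10.01]
148 153 75 [0.07 1.94] [0.22 1.94 9.87]
153 158 60 [0.07 1.94] [0.31 1.93 9.78]
143 158 186 [0.05 1.96] [0.19 1.96 9.88]
183 190 246 [0.35 1.77] [-0.81  1.76 15.02]
190 197 287 [0.64 1.59] [-0.62  1.6  15.08]
197 204 385 [0.74 1.51] [-0.35  1.53 14.94]
204 210 382 [0.72 1.55] [-1.000e-02  1.560e+00  1.463e+01]
```

The shank fits a 20 mm circle, upright, and sits 0.9/-1.9 mm off the rim centre in tool x/y. Shift by that, lower to just above the rim, and check.

Call:
{"op": "carry_out", "data": {"rows": [[0.0045,-0.0095,0,0,0,0,-1],[0.0045,-0.0095,0.03,0,0,0,-1],[0.0045,-0.0095,0.05,0,0,0,-1],[0.0045,-0.0095,0.05,0,0,0,-1],[0.0045,-0.0095,0.05,0,0,0,-1]]}}

```text
clock: 12.75
position: [612.3, 110.6, 349.9]
ee_rot: [-0.628, 0.779, -0.0, 0.0]
contact_force: [-0.1, 0.3, 0.0]
gripper_width: 26.6
grasp_force: 59.7
```

```bash
cat > fit.py <<'E'
from h import *
from scipy.optimize import least_squares as LS
s=state();im,d,P=cloud("wrist")
M=R.from_quat(s["ee_rot"]).as_matrix(); g=np.array(s["position"])+155*M[:,2]
L=(P-g)@M; foot=g[2]-65.8
def fit(m,r):
    q=L[m][:,:2]; f=LS(lambda c:np.hypot(q[:,0]-c[0],q[:,1]-c[1])-r,[0,1],loss="soft_l1",f_scale=.5); print(len(q),f.x.round(2)); return f.x
a=fit((P[...,2]>max(foot,129)+4)&(P[...,2]<foot+20)&(L[...,0]>4)&(L[...,0]<12)&(abs(L[...,1]-1)<10),10)
r=rim(P); print(r); c=(np.array([*r[2][0],r[1]])-g)@M; e=(np.array([*r[3][0],r[1]])-g)@M
print("foot",foot,"move tool xy",(c[:2]-a).round(2),(e[:2]-a).round(2))
E
python3 fit.py
```

```text
{'clock': 12.75, 'position': [612.35, 110.581, 349.923], 'ee_rot': [-0.628, 0.779, -0.0, 0.0], 'joints': [0.438, 0.421, -0.078, 0.0, -1.072, -0.653], 'contact_force': [-0.064, 0.33, 0.003], 'gripper_width': 26.642, 'grasp_force': 59.721}
200 [0.1  1.68]
(946, np.float32(126.96359), ((610.5501708984375, 111.07546997070312), 18.210268020629883), ((610.5589599609375, 110.75951385498047), (35.17781448364258, 36.02389144897461), 92.3763198852539))
foot 129.12320648584893 move tool xy [-0.2   0.21] [0.1  0.14]
```

Aligned to about 0.2 mm. Lower gently.

Call:
{"op": "carry_out", "data": {"rows": [[0,0.0005,0.01,0,0,0,-1],[0,0.0005,0.02,0,0,0,-1],[0,0.0005,0.02,0,0,0,-1]]}}

```text
clock: 13.18
position: [612.1, 110.6, 345.6]
ee_rot: [-0.628, 0.779, 0.0, -0.0]
contact_force: [0.3, 0.4, -0.1]
gripper_width: 26.4
grasp_force: 59.7
```

Call:
{"op": "carry_out", "data": {"rows": [[0,0,0.006,0,0,0,-1],[0,0,0.012,0,0,0,-1],[0,0,0.012,0,0,0,-1]]}}

```text
clock: 13.55
position: [612.2, 110.6, 343.4]
ee_rot: [-0.628, 0.779, 0.0, -0.0]
contact_force: [0.5, 0.0, -0.3]
gripper_width: 27.0
grasp_force: 59.7
```

It is 4 mm in the neck with no force. Continue.

Call:
{"op": "carry_out", "data": {"rows": [[0,0,0.015,0,0,0,-1],[0,0,0.03,0,0,0,-1],[0,0,0.03,0,0,0,-1]]}}

```text
clock: 13.92
position: [612.1, 110.6, 337.1]
ee_rot: [-0.627, 0.779, 0.0, -0.0]
contact_force: [0.3, -0.6, -0.5]
gripper_width: 27.2
grasp_force: 59.7
```

Call:
{"op": "carry_out", "data": {"rows": [[0,0,0.02,0,0,0,-1],[0,0,0.04,0,0,0,-1],[0,0,0.055,0,0,0,-1],[0,0,0.055,0,0,0,-1]]}}

```text
clock: 14.42
position: [612.2, 110.6, 326.1]
ee_rot: [-0.628, 0.779, 0.0, -0.0]
contact_force: [0.2, -0.3, -0.9]
gripper_width: 26.9
grasp_force: 59.7
```

Call:
{"op": "carry_out", "data": {"rows": [[0,0,0.02,0,0,0,-1],[0,0,0.04,0,0,0,-1],[0,0,0.055,0,0,0,-1],[0,0,0.055,0,0,0,-1]]}}

```text
clock: 14.92
position: [612.1, 110.6, 315.2]
ee_rot: [-0.628, 0.779, 0.0, -0.0]
contact_force: [0.4, 0.3, -0.7]
gripper_width: 27.1
grasp_force: 59.7
```

Call:
{"op": "carry_out", "data": {"rows": [[0,0,0.006,0,0,0,-1],[0,0,0.01,0,0,0,-1],[0,0,0.01,0,0,0,-1]]}}

```text
clock: 15.3
position: [612.2, 110.6, 313.5]
ee_rot: [-0.627, 0.779, 0.0, -0.0]
contact_force: [0.0, -0.5, -0.9]
gripper_width: 26.8
grasp_force: 59.7
```

Call:
{"op": "carry_out", "data": {"rows": [[0,0,0.004,0,0,0,-1],[0,0,0.008,0,0,0,-1],[0,0,0.008,0,0,0,-1]]}}

```text
clock: 15.68
position: [612.2, 110.6, 311.8]
ee_rot: [-0.628, 0.779, 0.0, -0.0]
contact_force: [-0.6, -0.0, -1.5]
gripper_width: 26.8
grasp_force: 59.7
```

Call:
{"op": "carry_out", "data": {"rows": [[0,0,0.004,0,0,0,-1],[0,0,0.004,0,0,0,-1]]}}

```text
clock: 15.92
position: [612.2, 110.6, 311.0]
ee_rot: [-0.627, 0.779, 0.0, -0.0]
contact_force: [0.4, -0.3, -0.8]
gripper_width: 26.8
grasp_force: 59.7
```

Call:
{"op": "carry_out", "data": {"rows": [[0,0,0.004,0,0,0,-1],[0,0,0.004,0,0,0,-1]]}}

```text
clock: 16.18
position: [612.2, 110.6, 310.9]
ee_rot: [-0.628, 0.779, -0.0, 0.0]
contact_force: [-1.6, 0.4, 1.5]
gripper_width: 27.2
grasp_force: 60.1
```

```bash
python3 -c "
from h import *
state()"
```

```text
{'clock': 16.175, 'position': [612.217, 110.597, 310.869], 'ee_rot': [-0.628, 0.779, -0.0, 0.0], 'joints': [0.439, 0.457, -0.127, 0.0, -0.987, -0.653], 'contact_force': [-1.604, 0.416, 1.468], 'gripper_width': 27.174, 'grasp_force': 60.124}
```

Call:
{"op": "carry_out", "data": {"rows": [[0,0,0.004,0,0,0,-1],[0,0,0.004,0,0,0,-1]]}}

```text
clock: 16.42
position: [612.2, 110.6, 310.8]
ee_rot: [-0.628, 0.778, -0.0, 0.0]
contact_force: [-3.8, 0.6, 5.9]
gripper_width: 26.7
grasp_force: 60.4
```

The collar is on the rim at the predicted height. Release and rise.

Call:
{"op": "carry_out", "data": {"rows": [[0,0,0,0,0,0,-0.3],[0,0,0,0,0,0,0],[0,0,0,0,0,0,0.2],[0,0,0,0,0,0,0.3],[0,0,0,0,0,0,0.3]]}}

```text
clock: 17.05
position: [612.2, 110.6, 309.4]
ee_rot: [-0.628, 0.779, 0.0, -0.0]
contact_force: [0.3, -0.2, -0.6]
gripper_width: 55.5
grasp_force: 0.0
```

Call:
{"op": "carry_out", "data": {"rows": [[0,0,-0.05,0,0,0,0.3],[0,0,-0.15,0,0,0,0.3],[0,0,-0.35,0,0,0,0.3],[0,0,-0.6,0,0,0,0.3],[-0.3,0,-0.7,0,0,0,0.3],[-0.4,0,-0.7,0,0,0,0.3],[-0.4,0,-0.7,0,0,0,0.3]]}}

```text
clock: 17.92
position: [629.1, 190.1, 448.8]
ee_rot: [-0.628, 0.778, 0.0, -0.001]
contact_force: [-0.5, 0.4, -0.0]
gripper_width: 55.4
grasp_force: 0.0
```

```bash
python3 - <<'E'
from h import *
state(); im,d,P=cloud("wrist","w6.png")
m=(P[...,2]>160)&(P[...,2]<175)&(np.hypot(P[...,0]-610,P[...,1]-111)<25)
q=P[m];print("head",q.min(0),q.max(0),(q.min(0)+q.max(0))/2)
t,_,_=cloud("top")
cv2.imwrite("pics/f.png",np.hstack([cv2.resize(im[...,::-1],(400,300)),cv2.resize(t[80:305,125:425,::-1],(400,300))]))
E
```

```text
{'clock': 17.925, 'position': [629.07, 190.09, 448.766], 'ee_rot': [-0.628, 0.778, 0.0, -0.001], 'joints': [0.539, 0.417, 0.168, -0.0, -1.323, -0.751], 'contact_force': [-0.469, 0.36, -0.017], 'gripper_width': 55.374, 'grasp_force': 0.0}
head [596.63848371  96.89711482 160.33476534] [624.62980852 124.59096499 171.12315642] [610.63414611 110.7440399  165.72896088]
```

View pics/f.png

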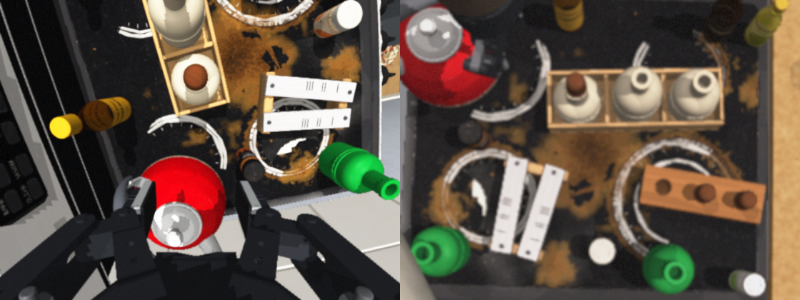

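The stopper sits upright and centred in the wide bottle (left view, (195,78)). Its well is empty, the other two stand in theirs, and the jars are in place. Handing in.

```bash
python3 -c "
from bench import arm
print(arm.job_done())"
```

```text
the job is handed in; nothing more can be done
None
```

The left-hand stopper wedged upright at the three lines (20 mm shank); I seated it collar on rim in the wide, three-ringed bottle, let go and handed the job in at about 18 s of robot time (no verdict was returned).

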